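# Let a thick paint roller sleeve out of a two-lane dispenser

### The job

The dispenser holds a thick and a thin paint roller sleeve, one in each lane, behind a gate. Press down the paddle of the lane that holds the thick sleeve with the fingertips, keep its gate up until the sleeve has rolled down to the front stop, then ease the paddle back up gently, without letting it snap, so that the gate is shut again. Leave the thin sleeve behind its gate, do not touch either sleeve, and leave the cups and the tape roll beside the dispenser alone.

Things in the scene. Friction and masses are not known exactly. Their poses are not given: they have to be found in the camera images.
- dispenser: Plywood two-lane sleeve dispenser, fixed to the table, 270 x 256 mm. Origin: on the table under its middle; x up the slope, y to the left lane, z up. Lanes open at the top, 112 mm wide, centred at y = +59 and -59 mm; walls 34 mm high. The floor slopes 0.21 rad: 16 mm high at x = -130 mm (front stop, top at 52 mm), 69 mm at x = +120 mm (back wall). A sleeve rolls down in about 1 s.
- rocker_left (a joint): Left rocker: aluminium bar 240 mm long, along dispenser x at y = +132 mm, pivot 125 mm high at x = -70 mm. Pressing the paddle on its near arm lifts the wire gate on its far arm. 0: gate shut; 0.44 rad: paddle fully down; the thick sleeve can pass from about 0.3. A spring shuts it: 2 N to start, 5 N fully down; it snaps up if let go. Its post is 138 mm high.
- rocker_right (a joint): Right rocker, for the right lane: mirror image of the left, at y = -132 mm. Joint value as for the left: 0 with the gate shut, growing as the paddle is pressed, 0.44 rad at the stop.
- paddle_left (a point): Centre of the top face of the left paddle: rubber-topped pad 36 mm (x) by 28 mm (y) on the rocker's near end, 115 mm from the pivot. It turns with the rocker: gate shut, its near edge is the higher (slope 0.21 rad) and this point is about 164 mm above the table; fully down it slopes the other way and this point is about 115 mm high.
- paddle_right (a point): The same point on the right paddle.
- gate_left (a point): Middle of the lower edge of the left gate, a U of 6 mm steel wire 96 mm wide, at dispenser x = +42 mm; a held sleeve leans on its uphill side. Shut: 14 mm above the lane floor; paddle fully down: about 50 mm higher, clear of the thick sleeve.
- gate_right (a point): The same point on the right gate.
- thick_centre (a point): Centre of the thick roller sleeve, 40 mm in diameter, 106 mm long, pale and soft-looking, lying across its lane (left or right, it varies), free to roll. Its frame turns as it rolls.
- thin_centre (a point): Centre of the thin roller sleeve, 26 mm in diameter, 102 mm long, pale, lying across the other lane, free to roll.
- dose_cup: Small clear plastic cup, 51 mm wide, 35 mm high, standing loose in front of the dispenser. Origin: centre of its underside.
- cup_on_lid: Clear plastic cup, 69 mm wide, 61 mm high, standing loose in front of the dispenser. Origin: centre of its underside.
- masking_tape: Roll of masking tape lying flat, 104 mm across, 25 mm high, loose to the right of the dispenser. Origin: centre of its underside.
- thick_sleeve: The thick sleeve itself (see its centre).
- thin_sleeve: The thin sleeve itself (see its centre).
Things that resemble listed ones, but are neither listed nor needed, are in the scene too. Of the things that look like the thin_sleeve, the larger one is meant.

How it is judged:
By the outcome, as a careful person would: the job done as asked, in the order asked, and still so for the second after the job is handed in, with the robot touching nothing.
It also fails if it takes over 32 s, if anything falls off the work surface, if the arm or the gripper's body presses on something with over 40 N, if the wrist force passes 120 N, or if a joint passes its speed limit or range.

### The arm

A 7-joint arm with a two-finger parallel gripper is mounted at the origin on a cart in front of the work surface, level with it; the furniture and walls round the work are solid. World frame = base frame: x ahead of the robot, y to its left, z up, the work surface at z = 0. Lengths are in m, angles in rad, forces in N, time in s.
With the tool pointing down it reaches from about 0.425 to 0.825 m from the base axis. Payload 3.6 kg.
Tool frame: the origin (TCP) lies on the centre line of the jaws, within the pads' length; the fingertips stand 17 mm ahead of it and the grasp point (between the pads) lies 2 mm behind it (manip.nose_length is the distance from the TCP to the fingertips, in m); z points along the fingers, y is the direction in which the jaws open and shut (so a half turn about z gives the same grasp; the last joint's range is limited). The gripper opens to 85 mm and grips with 20 to 120 N. Pads are 22 mm wide; open, the fingers measure 114 mm over their backs; the gripper's body (76 mm by 85 mm) begins 54 mm behind the grasp point. The pads swing forward as they close: fully open they stand 13 mm farther back than shut.
Start: joints at [-1.139, 0.615, -0.013, 1.423, 0.008, 1.103, -0.04], TCP at [0.288, 0.583, 0.214] pointing down, gripper open.
Joint ranges: [-3.12, 3.12], [-0.3, 2.06], [-1.34, 1.32], [0.26, 2.42], [-1.36, 4.5], [0.01, 1.98], [-2.84, 2.84]. Speed limits (rad/s): [2.79, 2.79, 3.14, 3.14, 3.14, 3.14, 3.14].

### API

Orientations are given as a rotation vector (axis times angle).
In Python, from rig import manip gives the robot as it stands. The module is installed in compiled form; this text tells all that it offers.
- The arm moves only by the shell command python3 -m creep 'ROWS' [FORCE]. ROWS is JSON, a list of rows, each a list of 3 entries, a list of its own where there are three numbers: the shift along the tool's x, y, z in mm, then the turn, a rotation vector about the tool's x, y, z in degrees, then the gripper command: -1 is shut, 1 is fully open, values between are in proportion. A call has 1 to 8 rows; each row is the pose to reach, as a shift and turn from the pose commanded when the call began, along the tool's axes at that moment; what a row does not reach only later rows make up. A row lasts 1/10 s, in which the tool goes at most 50 mm and 8.59 degrees, less where a joint would pass 70% of its speed; a pose out of reach is approached as far as the arm can. A call with a gripper value outside its range is refused whole. The fingers move at their own pace and stop on an object; FORCE is the grip in N (left out, the last holds). Time passes only in rows, so rows that repeat a pose let the fingers close. It gives the time, the measured TCP pose, the force and the opening at its end, in the units of the state.
- manip.read_state(): the state, without advancing time (a new reading comes with each control period).
- manip.grab_frame(name): name is "scene" or "side" or "wrist"; returns the picture (420x560x3 uint8, blue, green, red); there is no depth.
- manip.camera_info(name): a dict with "K" (3x3 intrinsics, pixels), "D" ([k1, k2, p1, p2, k3] as OpenCV has them; the pictures are not rectified), "world_from_camera" (4x4, takes a point from camera to world coordinates). Camera axes: x right, y up, looking along -z (the intrinsics and any distortion apply to the point x, -y, -z); pixel columns grow to the right and rows downward; lengths in m; the calibration is good to about 2 mm. A picture is of the moment at which its call begins: read the wrist's pose just before it. camera_info takes no time and is no camera call; for the wrist camera it gives the pose at the moment of the call.
- manip.close_job(): hands the job in, once; it reports no verdict.
The state is a dict: "time": time; "joint_pos": joint angles; "joint_velocities": joint speeds; "joint_efforts": joint torques, N m; "position": TCP position; "tcp_rot": TCP orientation; "force": force on the tool from outside, world axes, zero at the start; "ft_torque": the same for the moment, N m; "gripper_width": opening from 0.0 (shut) to 1.0 (fully open).
Only numpy, scipy, OpenCV 4.12 (cv2) and the standard library are available. Lean on these libraries where they do the work, as an engineer would, in place of code of your own. Each camera call takes 0.05 s, during which the arm holds its last target.

## Working session

There is one attempt and no reset: what is moved stays moved. The work goes in short steps, Python scripts to look and compute and a shell command to move; the robot and the scene stay as the last step left them, time stands still between calls to the robot, and variables do not carry over. Pictures are saved under pics/ and viewed, and the job is handed in when it is done.

```bash
mkdir -p pics; python3 - <<'E'
from rig import manip
import cv2
s=manip.read_state();print(s)
for n in ("scene","side","wrist"):
    i=manip.camera_info(n);print(n,i)
    cv2.imwrite(f"pics/{n}0.png",manip.grab_frame(n))
E
```

```text
{'time': 0.0, 'joint_pos': array([-1.13852248,  0.61593093, -0.0126212 ,  1.42490526,  0.00809808,
        1.10343221, -0.04040302]), 'joint_velocities': array([-0.00039487, -0.00194011, -0.00147819, -0.00145954, -0.00131091,
       -0.00278017,  0.00062367]), 'joint_efforts': array([ 3.56965011e-04, -4.69210589e+01,  2.59322394e-01, -1.71032792e+01,
        9.99510870e-03,  9.58557503e-03, -3.24776153e-06]), 'position': array([0.28747756, 0.58205504, 0.21302851]), 'tcp_rot': array([-0.71410654, -3.05877466,  0.00402769]), 'force': array([-0.57878588,  0.20632971,  0.25968968]), 'ft_torque': array([-0.07704368, -0.01619658,  0.01652859]), 'gripper_width': 0.9970047689080953}
scene {'K': array([[449.61452773,   0.        , 281.19660906],
       [  0.        , 449.61452773, 207.1094804 ],
       [  0.        ,   0.        ,   1.        ]]), 'D': array([0.02609058, 0.        , 0.        , 0.        , 0.        ]), 'world_from_camera': array([[-0.45086607,  0.44240231, -0.77524189, -0.14968842],
       [-0.8925516 , -0.21523275,  0.39626569,  0.54216634],
       [ 0.00845141,  0.87060615
[... 411 characters left out ...]
],
       [-0.49785908, -0.51619104,  0.69690971,  0.99646948],
       [ 0.00995609,  0.8001236 ,  0.59975253,  0.83260641],
       [ 0.        ,  0.        ,  0.        ,  1.        ]])}
wrist {'K': array([[297.95150225,   0.        , 280.78878597],
       [  0.        , 297.95150225, 214.56775989],
       [  0.        ,   0.        ,   1.        ]]), 'D': array([-0.06235032,  0.        ,  0.        ,  0.        ,  0.        ]), 'world_from_camera': array([[ 0.44300426, -0.85655898, -0.26467706,  0.21947841],
       [ 0.89651665,  0.42251113,  0.13320001,  0.61699046],
       [-0.00226466, -0.29629556,  0.95509361,  0.3722169 ],
       [ 0.        ,  0.        ,  0.        ,  1.        ]])}
```

View pics/scene0.png

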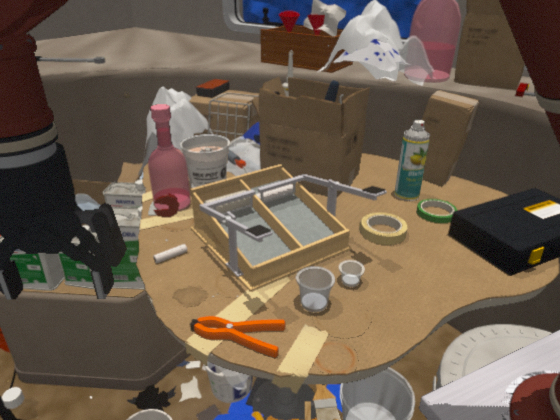

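View pics/side0.png

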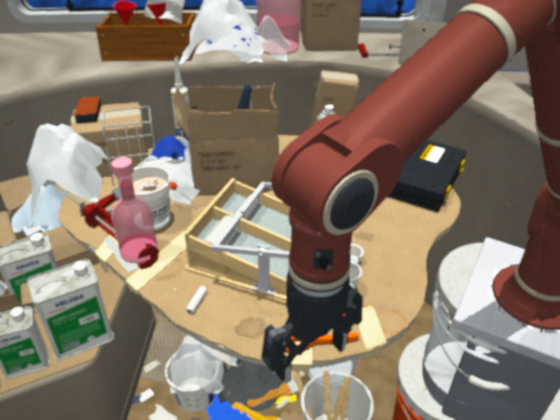

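View pics/wrist0.png

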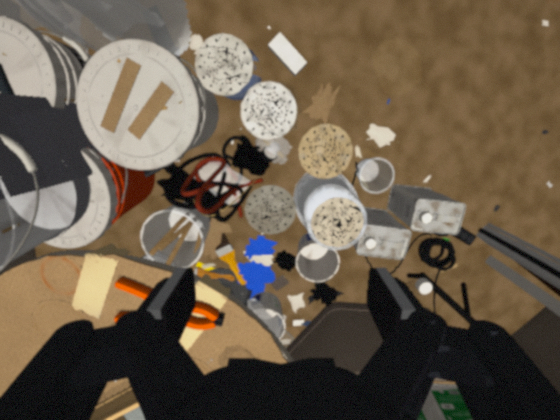

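```bash
python3 - <<'E'
import cv2
a=cv2.imread("pics/scene0.png")[150:330,140:400]
cv2.imwrite("pics/sc_crop.png",cv2.resize(a,None,fx=3,fy=3,interpolation=cv2.INTER_CUBIC))
a=cv2.imread("pics/side0.png")[170:320,170:380]
cv2.imwrite("pics/si_crop.png",cv2.resize(a,None,fx=3.8,fy=3.8,interpolation=cv2.INTER_CUBIC))
E
```

```text
(no output)
```

View pics/sc_crop.png

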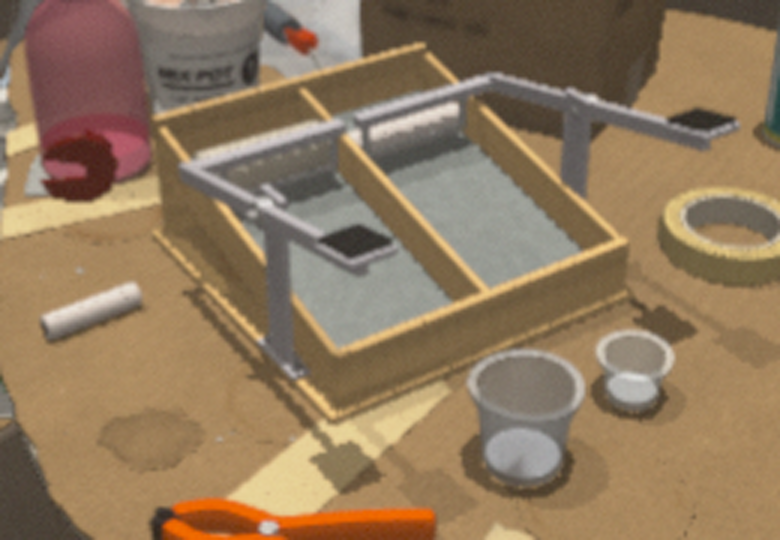

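View pics/si_crop.png

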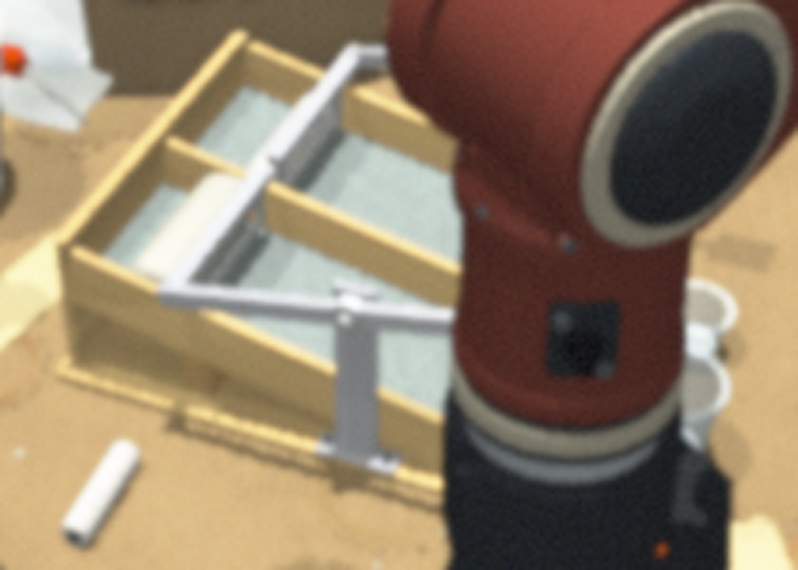

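```bash
cat > h.py <<'E'
import numpy as np, cv2
from rig import manip
def ray(n,uv,info=None):
    i=info or manip.camera_info(n)
    p=cv2.undistortPoints(np.array([[uv]],float),i["K"],i["D"])[0,0]
    T=i["world_from_camera"]; d=T[:3,:3]@np.array([p[0],-p[1],-1.0]); return T[:3,3],d
def onz(n,uv,z,info=None):
    o,d=ray(n,uv,info); return o+d*(z-o[2])/d[2]
def proj(n,P,info=None):
    i=info or manip.camera_info(n);T=i["world_from_camera"]
    c=T[:3,:3].T@(np.array(P)-T[:3,3]); c=c*np.array([1,-1,-1])
    return cv2.projectPoints(c.reshape(1,1,3),np.zeros(3),np.zeros(3),i["K"],i["D"])[0].ravel()
E
python3 - <<'E'
from h import *
im=cv2.imread("pics/scene0.png"); g=im.max(2)
c={}
for n,(u0,v0,u1,v1) in dict(L=(240,220,275,240),R=(360,183,388,197)).items():
    m=(g[v0:v1,u0:u1]<62).astype(np.uint8)
    k,l,st,ce=cv2.connectedComponentsWithStats(m); j=1+st[1:,4].argmax(); uv=ce[j]+[u0,v0]
    c[n]=onz("scene",uv,.164); print(n,uv,st[j],c[n])
d=c["L"]-c["R"]; print(np.linalg.norm(d)); 
yaw=np.arctan2(-d[0],d[1]);X=np.array([np.cos(yaw),np.sin(yaw),0]);Y=np.array([-X[1],X[0],0])
mid=(c["L"]+c["R"])/2; 
# paddle in dispenser x: pivot -70, 115 away, top offset approx
org=mid-X*(-.070-.115); org[2]=0
print("yaw",yaw,"org",org)
W=lambda x,y,z: org+X*x+Y*y+np.array([0,0,z])
for nm in("scene","side"):
    im=cv2.imread(f"pics/{nm}0.png"); 
    for P in [(-.135,-.128,.052),(-.135,.128,.052),(.135,.128,.1),(.135,-.128,.1),(-.185,.132,.164),(-.185,-.132,.164)]:
        cv2.circle(im,tuple(int(v) for v in proj(nm,W(*P)).round()),2,(0,0,255),-1)
    # sleeves: contact uphill of gate at x=.042+.003+r
    for s,col in((1,(255,0,0)),(-1,(0,255,0))):
      for r in(.020,.013):
        x=.045+r*.98; z=.016+(x+.13)*np.tan(.21)+r/np.cos(.21)
        for dx,dz in((-np.sin(.21)*0,1),(0,-1),(1,0),(-1,0)):
          a=proj(nm,W(x+dx*r,s*.059-.05,z+dz*r));b=proj(nm,W(x+dx*r,s*.059+.05,z+dz*r))
          if r==(.020 if s>0 else .013): cv2.line(im,tuple(int(v) for v in a.round()),tuple(int(v) for v in b.round()),col,1)
    im=im[150:330,140:400] if nm=="scene" else im[170:320,170:380]
    cv2.imwrite(f"pics/{nm}_chk.png",cv2.resize(im,None,fx=3,fy=3,interpolation=cv2.INTER_CUBIC))
E
```

```text
L [258.04716981 229.97169811] [  8   6  21   9 106] [0.42560424 0.29055621 0.164     ]
R [373.06666667 189.63333333] [ 5  4 17  6 60] [0.46086099 0.03064735 0.164     ]
0.2622892594556541
yaw 0.13482745998507262 org [0.62655365 0.18546936 0.        ]
```

View pics/scene_chk.png

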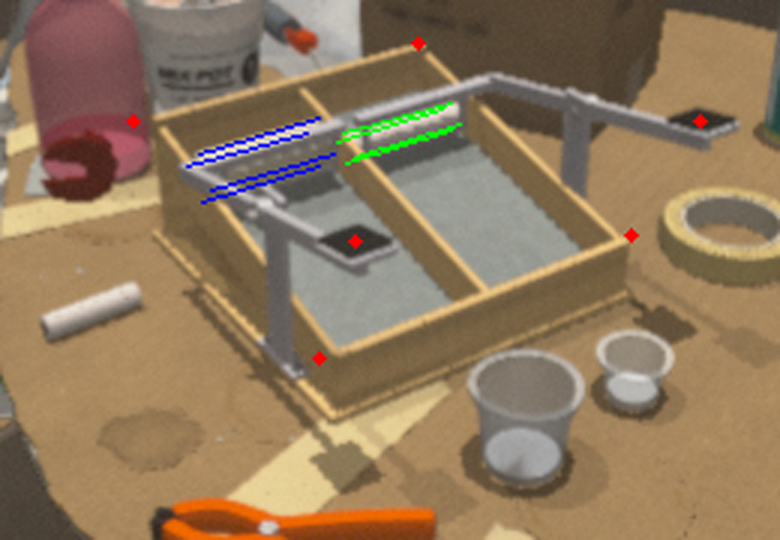

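View pics/side_chk.png

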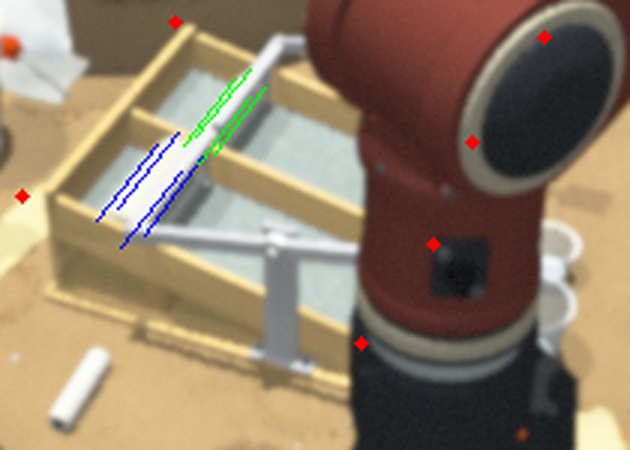

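```bash
python3 - <<'E'
from h import *
f=lambda u,v:(u/3+140-1/3,v/3+150-1/3)
FL=onz("scene",f(338,352),.052);FR=onz("scene",f(627,240),.052)
print(FL,FR,np.linalg.norm(FL-FR))
BL=onz("scene",f(155,118),.103);BR=onz("scene",f(423,44),.103);print(BL,BR,np.linalg.norm(BL-BR))
d=FL-FR;yaw1=np.arctan2(-d[0],d[1]);d=BL-BR;yaw2=np.arctan2(-d[0],d[1]);print(yaw1,yaw2)
yaw=(yaw1+.1348)/2
yaw=.137
X=np.array([np.cos(yaw),np.sin(yaw),0]);Y=np.array([-X[1],X[0],0])
org=(FL+FR)/2+X*.135;org[2]=0
print("org",org)
for p in ([.4256,.29056,0],[.46086,.03065,0],FL,FR,BL,BR): q=np.array(p)-org; print(q@X,q@Y)
W=lambda x,y,z: org+X*x+Y*y+np.array([0,0,z])
for nm in("scene","side"):
    base=cv2.imread(f"pics/{nm}0.png")
    base=base[165:215,195:305] if nm=="scene" else base[170:250,190:300]
    o=(195,165) if nm=="scene" else (190,170); S=7
    im=cv2.resize(base,None,fx=S,fy=S,interpolation=cv2.INTER_CUBIC)
    for s in (1,-1):
      for r,col in((.020,(255,0,0)),(.013,(0,200,0))):
        x=.045+r*.98; z=.016+(x+.13)*np.tan(.21)+r/np.cos(.21)
        for e in(-.05,.05):
          pts=[(proj(nm,W(x+r*np.cos(t),s*.059+e,z+r*np.sin(t)))-o)*S for t in np.linspace(0,6.28,30)]
          cv2.polylines(im,[np.array(pts).round().astype(int)],True,col,1)
    cv2.imwrite(f"pics/{nm}_chk2.png",im)
E
```

```text
[0.47489593 0.28207661 0.052     ] [0.50438693 0.04660983 0.052     ] 0.23730638641846746
[0.73388844 0.3153067  0.103     ] [0.76757742 0.07595213 0.103     ] 0.24171379121481468
0.12459604037968966 0.13983071352014445
org [0.6233765  0.18278042 0.        ]
-0.18120371366292987 0.13378040484980294
-0.1817704816632018 -0.12850980555469127
-0.13352826832295717 0.11864406544205462
-0.13647173167704282 -0.11864406544205461
0.1275758177897854 0.11619171478685325
0.12826003937281075 -0.12552110800967184
```

View pics/scene_chk2.png

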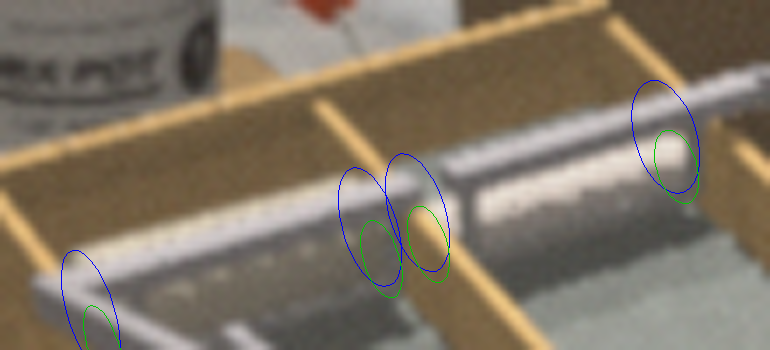

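View pics/side_chk2.png

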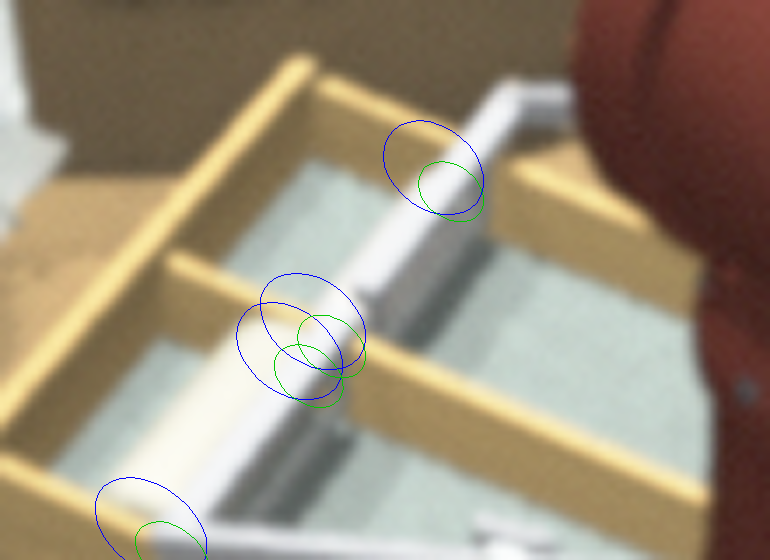

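Left lane: a sleeve matching the 40 mm outline (side-crop ~(200,400)). Right lane: it matches the 26 mm outline (scene-crop ~(590,175)). The small white roll on the table at scene px (170,254) is a decoy. The thick sleeve is in the left lane, so I press the left paddle, at scene px (258,230).

```bash
cat >> h.py <<'E'
from scipy.spatial.transform import Rotation as Ro
yaw=.135
X=np.array([np.cos(yaw),np.sin(yaw),0]);Y=np.array([-X[1],X[0],0])
def rel(target, R_goal=None):
    s=manip.read_state(); R=Ro.from_rotvec(s["tcp_rot"])
    d=R.inv().apply(np.array(target)-s["position"])*1000
    return d
E
python3 - <<'E'
from h import *
s=manip.read_state();R=Ro.from_rotvec(s["tcp_rot"]);print(R.as_matrix().round(3),s["force"],s["position"],manip.nose_length)
# goal: z down, x along +-X
for sg in(1,-1):
    G=np.column_stack([sg*X,-sg*Y,[0,0,-1]]); print(np.degrees((R.inv()*Ro.from_matrix(G)).as_rotvec()))
t=np.array([.4256,.2906,.164])
print(rel(t+[0,0,.017+.04]), rel(t+[0,0,.017+.006]))
E
```

```text
[[-0.897  0.443 -0.001]
 [ 0.443  0.897 -0.002]
 [-0.    -0.002 -1.   ]] [-0.62974468 -0.24058825 -0.55898399] [0.28758488 0.58223048 0.21328792] 0.017
[-4.48267192e-02  1.46862250e-01  1.45980869e+02]
[ -0.11187655  -0.03414805 -34.01905681]
[-252.8862969  -200.37737467   -7.30868005] [-252.88625418 -200.30897725   26.69125115]
```

```bash
python3 -m creep '[[[-15,-12,-7],[0,0,-3],-1],[[-50,-40,-10],[0,0,-8],-1],[[-90,-71,-10],[0,0,-13],-1],[[-130,-103,-10],[0,0,-18],-1],[[-170,-135,-10],[0,0,-23],-1],[[-207,-164,-10],[0,0,-28],-1],[[-237,-188,-9],[0,0,-32],-1],[[-253,-200,-8],[0,0,-34],-1]]' && python3 - <<'E'
from h import *
s=manip.read_state();i=manip.camera_info("wrist")
for n in("wrist","scene","side"): cv2.imwrite(f"pics/{n}1.png",manip.grab_frame(n))
s=manip.read_state();i=manip.camera_info("wrist");print(s["position"],s["tcp_rot"],s["force"],s["gripper_width"],s["time"])
R=Ro.from_rotvec(s["tcp_rot"])
tip=s["position"]+R.apply([0,0,.017])
print("tip",tip,[proj(n,tip) for n in("scene","side")],proj("wrist",[.4256,.2906,.164]),proj("wrist",tip))
print(R.as_matrix().round(3),rel([.4256,.2906,.164+.017]))
E
```

```text
time: 0.95
position: [0.428, 0.2864, 0.222]
tcp_rot: [-0.204, 3.135, -0.004]
force: [0.5, 0.3, 0.7]
gripper_width: -0.003
[0.42668037 0.2899717  0.22203557] [ 2.04644454e-01 -3.13445188e+00  7.14086784e-04] [-0.97109353  1.3449301   0.07572847] -0.004985959836826397 1.1
tip [0.42667295 0.28996347 0.20503558] [array([257.6811229 , 207.96077378]), array([315.10789365, 234.29121284])] [280.45363928 223.94786779] [279.19970047 246.28786216]
[[-0.992 -0.13  -0.   ]
 [-0.13   0.992 -0.   ]
 [ 0.    -0.    -1.   ]] [ 0.96915428  0.78080776 41.03573162]
```

```bash
python3 - <<'E'
import cv2,numpy as np
a=cv2.imread("pics/scene1.png")[150:280,170:360]
b=cv2.imread("pics/wrist1.png")[120:360,140:420]
cv2.imwrite("pics/c1.png",cv2.resize(a,None,fx=4,fy=4,interpolation=cv2.INTER_CUBIC))
cv2.imwrite("pics/c1w.png",cv2.resize(b,None,fx=2.4,fy=2.4,interpolation=cv2.INTER_CUBIC))
E
```

```text
(no output)
```

View pics/c1.png

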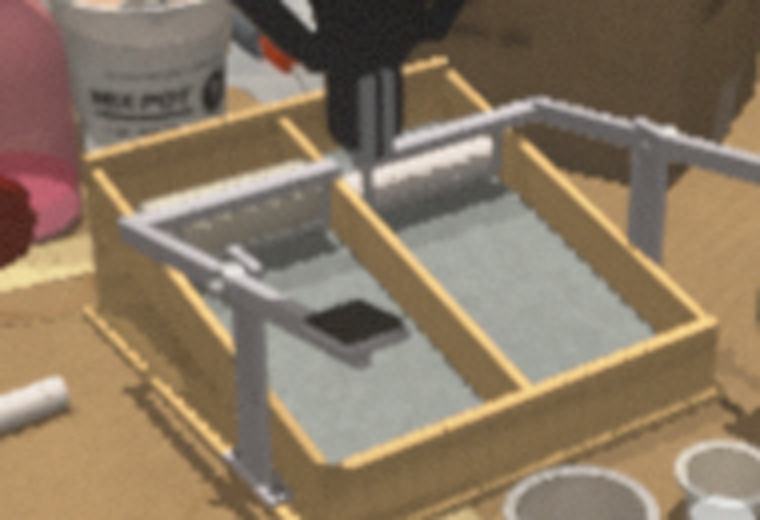

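View pics/c1w.png

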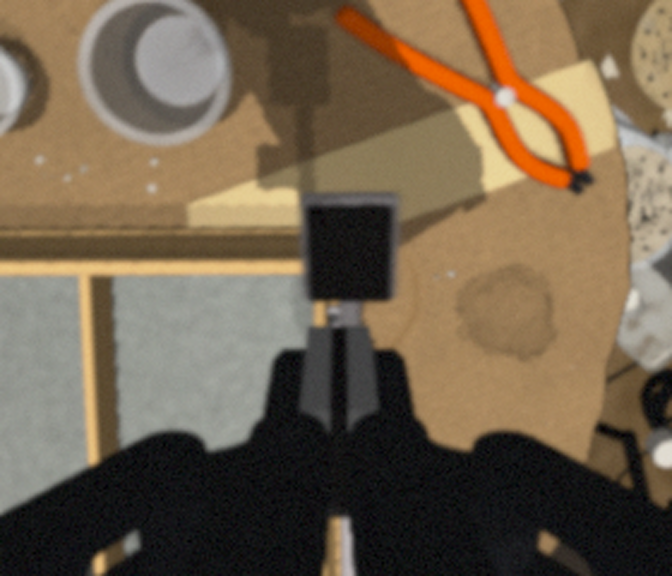

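View pics/side1.png

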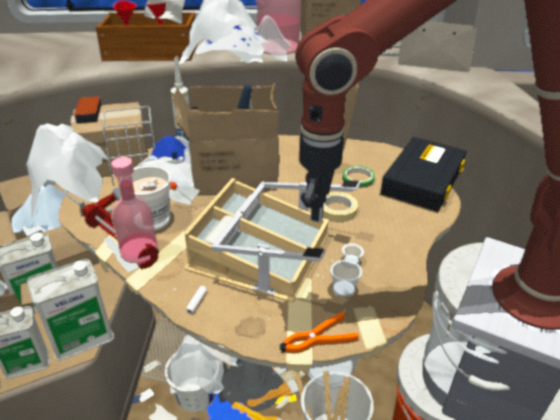

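```bash
python3 - <<'E'
from h import *
import cv2
a=cv2.imread("pics/scene1.png")[130:250,200:320]
b=cv2.imread("pics/side1.png")[150:270,255:375]
v=np.hstack([cv2.resize(x,None,fx=3.3*2/2,fy=3.3,interpolation=cv2.INTER_CUBIC) for x in(a,b)])
cv2.imwrite("pics/c1b.png",v)
def tri(u1,u2):
    o1,d1=ray("scene",u1);o2,d2=ray("side",u2)
    A=np.column_stack([d1,-d2]);t=np.linalg.lstsq(A,o2-o1,rcond=None)[0]
    p,q=o1+d1*t[0],o2+d2*t[1];return (p+q)/2,np.linalg.norm(p-q)
print(tri((262,188),(316,216)))
print("paddle",tri((258,230),(314,253)))
s=manip.read_state();print(s["position"],s["force"],s["time"],s["joint_pos"])
E
```

```text
(array([0.43266052, 0.27844322, 0.2371615 ]), np.float64(0.0029201817178242744))
paddle (array([0.42554874, 0.29165255, 0.16213865]), np.float64(0.004009935194337951))
[0.42668037 0.2899717  0.22203557] [-0.97109353  1.3449301   0.07572847] 1.1 [-0.53771222  0.40240958 -0.14462619  1.79323479  0.06950447  0.95150356
  0.98983709]
```

View pics/c1b.png

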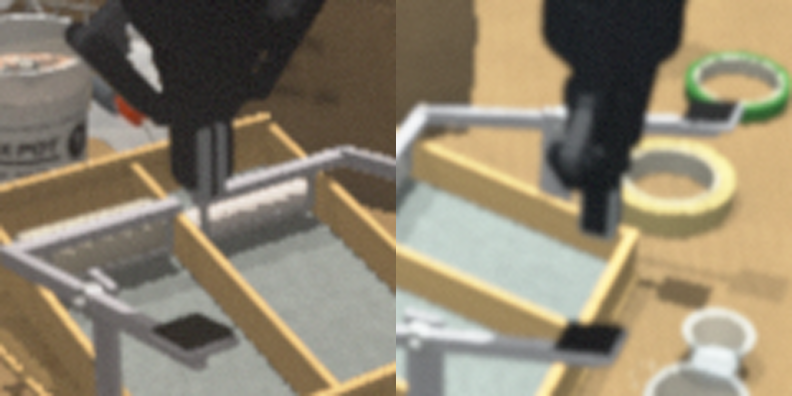

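```bash
python3 - <<'E'
from h import *
a=cv2.imread("pics/scene1.png")[160:220,230:300]
b=cv2.imread("pics/side1.png")[185:245,280:350]
v=np.hstack([cv2.resize(x,None,fx=5.6,fy=5.6,interpolation=cv2.INTER_NEAREST) for x in(a,b)])
v=cv2.convertScaleAbs(v,alpha=1.6,beta=10)
cv2.imwrite("pics/c1c.png",v)
def tri(u1,u2):
    o1,d1=ray("scene",u1);o2,d2=ray("side",u2)
    A=np.column_stack([d1,-d2]);t=np.linalg.lstsq(A,o2-o1,rcond=None)[0]
    p,q=o1+d1*t[0],o2+d2*t[1];return (p+q)/2,np.linalg.norm(p-q)
print(tri((262,198),(317,221)))
E
```

```text
(array([0.42985852, 0.27872077, 0.22321183]), np.float64(0.008157175779829636))
```

View pics/c1c.png

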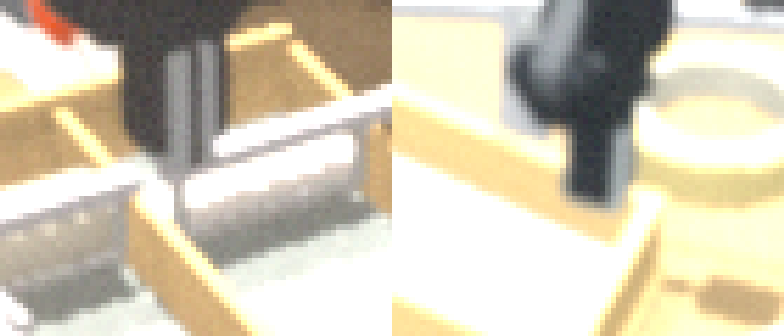

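```bash
python3 - <<'E'
from h import *
s=manip.read_state();R=Ro.from_rotvec(s["tcp_rot"])
for z in(.017,0,-.01,-.05,-.1):
  for x in (0,):
    P=s["position"]+R.apply([x,0,z]); print(z,[proj(n,P).round(1) for n in("scene","side","wrist")])
print(manip.camera_info("wrist")["world_from_camera"])
for n in("scene","side","wrist"):
    im=cv2.imread(f"pics/{n}1.png")
    for z in(.017,0,-.05,-.1):
        P=s["position"]+R.apply([0,0,z]);cv2.circle(im,tuple(int(v) for v in proj(n,P).round()),1,(0,0,255),-1)
    cv2.imwrite(f"pics/{n}1o.png",im)
a=cv2.imread("pics/scene1o.png")[60:260,160:360];b=cv2.imread("pics/side1o.png")[80:280,220:420]
cv2.imwrite("pics/o1.png",cv2.resize(np.hstack([a,b]),None,fx=2,fy=2))
E
```

```text
0.017 [array([257.7, 208. ]), array([315.1, 234.3]), array([279.2, 246.3])]
0 [array([257.5, 198.6]), array([315.6, 227.3]), array([279.1, 257.8])]
-0.01 [array([257.4, 193.1]), array([315.8, 223.1]), array([279. , 265.6])]
-0.05 [array([256.9, 169.9]), array([317. , 205.9]), array([278.5, 308.5])]
-0.1 [array([256.2, 139.1]), array([318.5, 183.1]), array([277.4, 415.9])]
[[-1.29798083e-01 -9.47105539e-01 -2.93502224e-01  3.51338994e-01]
 [ 9.91540410e-01 -1.23901159e-01 -3.86796736e-02  2.81080490e-01]
 [ 2.68467334e-04 -2.96039863e-01  9.55175548e-01  3.81147968e-01]
 [ 0.00000000e+00  0.00000000e+00  0.00000000e+00  1.00000000e+00]]
```

View pics/o1.png

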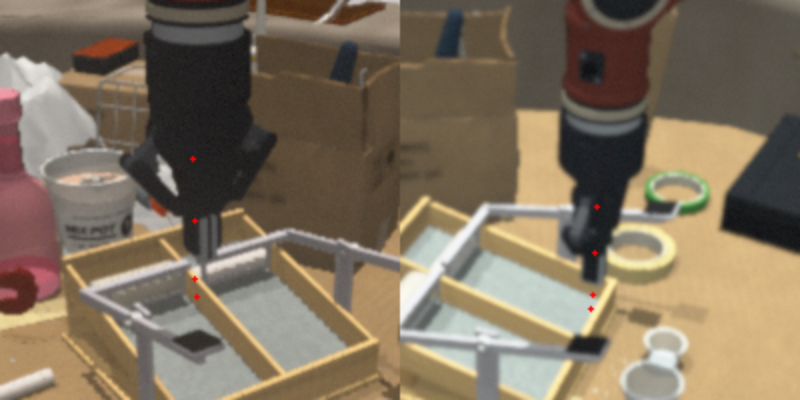

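View pics/wrist1o.png

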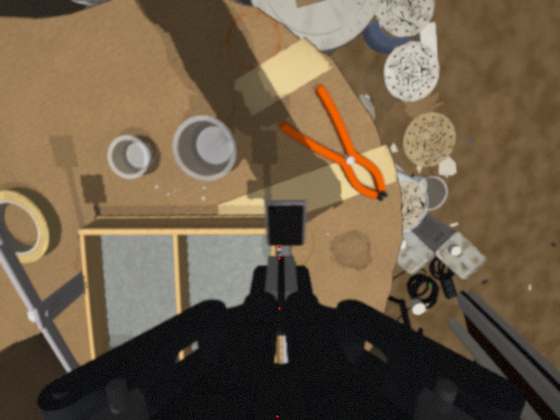

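```bash
python3 - <<'E'
from h import *
FL=[.47490,.28208,.052];FR=[.50439,.04661,.052]
i=manip.camera_info("wrist")
print(proj("wrist",FL),proj("wrist",FR),proj("side",FL),proj("side",FR))
print(manip.read_state()["time"])
a=cv2.imread("pics/wrist1.png")[180:280,60:310]
cv2.imwrite("pics/w1c.png",cv2.resize(a,None,fx=3.2,fy=3.2))
b=cv2.imread("pics/side1.png")[190:310,170:370]
cv2.imwrite("pics/s1c.png",cv2.resize(b,None,fx=4,fy=4))
E
```

```text
[267.93393925 231.3065402 ] [ 73.03195625 229.76295599] [292.76734513 280.6824857 ] [327.98896047 218.59089006]
1.1
```

View pics/w1c.png

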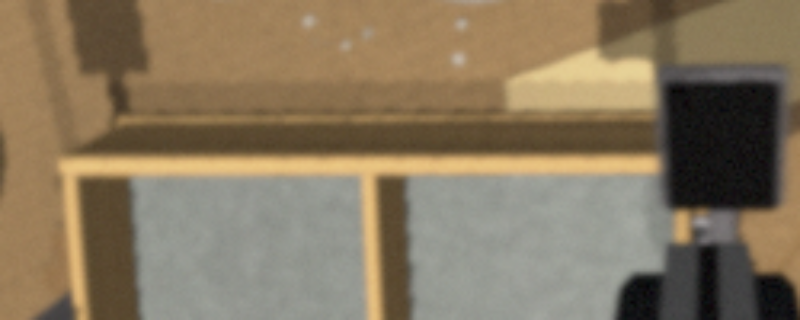

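View pics/s1c.png

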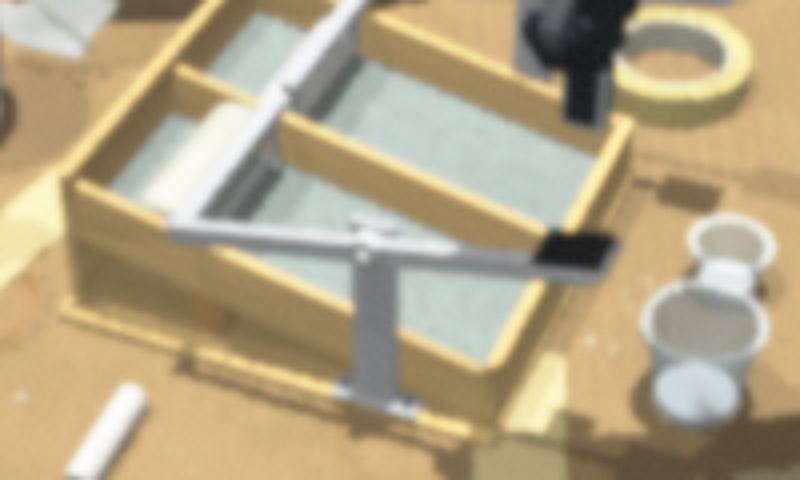

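```bash
python3 -m creep '[[[0,0,0],[0,0,0],-1],[[0,0,0],[0,0,0],-1],[[0,0,0],[0,0,0],-1]]'; python3 - <<'E'
from h import *
s=manip.read_state()
print(s["position"],s["tcp_rot"],s["gripper_width"],s["force"])
ims={n:manip.grab_frame(n) for n in("scene","side","wrist")}
for n in ims: cv2.imwrite(f"pics/{n}2.png",ims[n])
s=manip.read_state()
print(s["position"],s["tcp_rot"],s["gripper_width"],s["force"],s["time"])
a=ims["scene"][150:250,210:310];b=ims["side"][170:270,265:365];c=ims["wrist"][180:280,230:330]
cv2.imwrite("pics/c2.png",cv2.convertScaleAbs(np.vstack([cv2.resize(np.hstack([a,b,c]),None,fx=2.6,fy=2.6,interpolation=cv2.INTER_CUBIC)]),alpha=1.4,beta=15))
E
```

```text
time: 1.4
position: [0.4252, 0.293, 0.2221]
tcp_rot: [0.216, -3.134, -0.001]
force: [0.1, -0.5, -0.6]
gripper_width: 0.003
[0.42524067 0.29296966 0.22213989] [ 2.15753831e-01 -3.13378933e+00 -8.41306762e-04] 0.003187595943481178 [ 0.08708186 -0.48998604 -0.58888425]
[0.42568161 0.29212585 0.22216211] [ 2.13538889e-01 -3.13412174e+00 -1.45034248e-04] 0.0013958058011555052 [0.02833743 0.86903418 0.44904647] 1.55
```

View pics/c2.png

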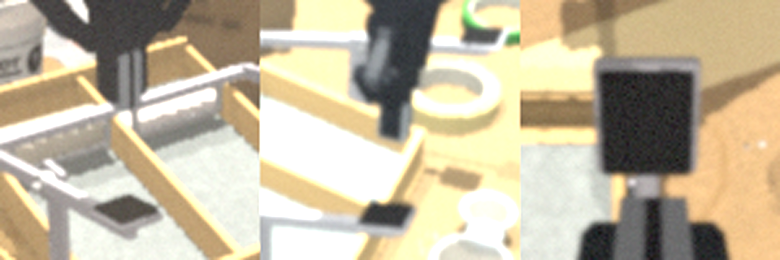

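```bash
cat >> h.py <<'E'
def tri(u1,u2):
    o1,d1=ray("scene",u1);o2,d2=ray("side",u2)
    A=np.column_stack([d1,-d2]);t=np.linalg.lstsq(A,o2-o1,rcond=None)[0]
    p,q=o1+d1*t[0],o2+d2*t[1];return (p+q)/2,np.linalg.norm(p-q)
E
python3 - <<'E'
from h import *
print(tri((257,191),(316,223)))
for y in (286.3,): print(onz("wrist",(286,224),.164))
# wrist: paddle black centre in c2: x 521..780
print(onz("wrist",((648-520)/2.6+230,120/2.6+180),.164))
E
```

```text
(array([0.42556294, 0.29163465, 0.23539591]), np.float64(0.0023904546907304704))
[0.42412061 0.29703369 0.164     ]
[0.42657047 0.29209769 0.164     ]
```

```bash
python3 -m creep '[[[0,0,5],[0,0,0],-1],[[0,0,13],[0,0,0],-1],[[0,0,21],[0,0,0],-1],[[0,0,28],[0,0,0],-1],[[0,0,33],[0,0,0],-1],[[0,0,36],[0,0,0],-1],[[0,0,36],[0,0,0],-1]]'; python3 - <<'E'
from h import *
ims={n:manip.grab_frame(n) for n in("scene","side")}
for n in ims: cv2.imwrite(f"pics/{n}3.png",ims[n])
s=manip.read_state()
print(s["position"],s["force"],s["time"])
a=ims["scene"][150:250,210:310];b=ims["side"][180:280,255:355]
cv2.imwrite("pics/c3.png",cv2.convertScaleAbs(cv2.resize(np.hstack([a,b]),None,fx=4,fy=4,interpolation=cv2.INTER_CUBIC),alpha=1.4,beta=15))
E
```

```text
time: 2.25
position: [0.4259, 0.2912, 0.1857]
tcp_rot: [0.211, -3.134, 0.001]
force: [0.4, -0.6, 0.3]
gripper_width: 0.002
[0.42625617 0.29150054 0.18630242] [-0.45578122  0.40875908  0.27381216] 2.35
```

View pics/c3.png

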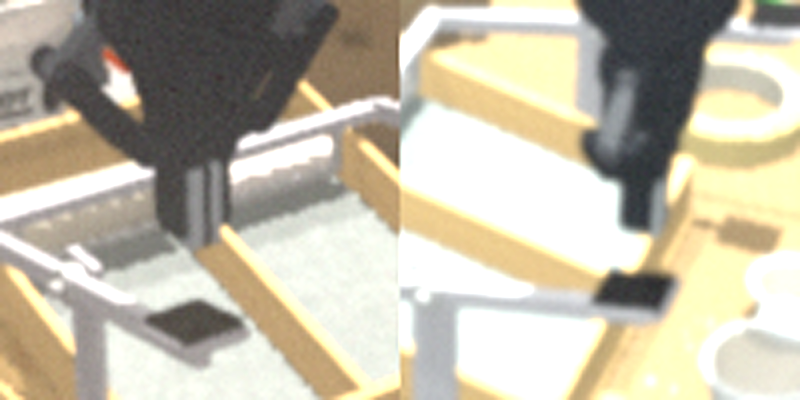

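```bash
python3 -m creep '[[[0,0,3],[0,0,0],-1],[[0,0,6],[0,0,0],-1],[[0,0,9],[0,0,0],-1],[[0,0,12],[0,0,0],-1],[[0,0,12],[0,0,0],-1]]'; python3 - <<'E'
from h import *
ims={n:manip.grab_frame(n) for n in("scene","side")}
for n in ims: cv2.imwrite(f"pics/{n}4.png",ims[n])
F=manip.read_state();print(F["position"],F["force"],F["time"])
a=ims["scene"][150:250,210:310];b=ims["side"][180:280,255:355]
cv2.imwrite("pics/c4.png",cv2.convertScaleAbs(cv2.resize(np.hstack([a,b]),None,fx=4,fy=4,interpolation=cv2.INTER_CUBIC),alpha=1.4,beta=15))
E
```

```text
time: 2.85
position: [0.4258, 0.2912, 0.1737]
tcp_rot: [0.211, -3.133, 0.001]
force: [1.1, 0.3, -0.1]
gripper_width: 0.002
[0.42608107 0.29139554 0.17408299] [-0.08895922  0.44270856 -0.77494767] 2.95
```

View pics/c4.png

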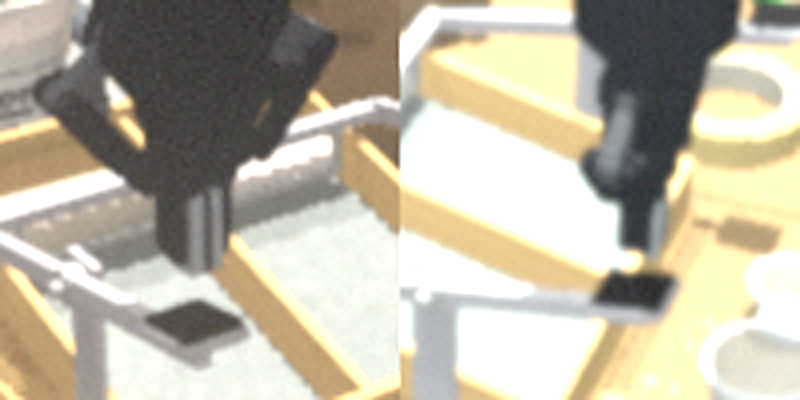

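```bash
python3 -m creep '[[[0,0,5],[0,0,0],-1],[[0,0,10],[0,0,0],-1],[[0,0,15],[0,0,0],-1],[[0,0,19],[0,0,0],-1],[[0,0,22],[0,0,0],-1],[[0,0,25],[0,0,0],-1],[[0,0,28],[0,0,0],-1],[[0,0,28],[0,0,0],-1]]'; python3 - <<'E'
from h import *
ims={n:manip.grab_frame(n) for n in("scene","side")}
for n in ims: cv2.imwrite(f"pics/{n}5.png",ims[n])
F=manip.read_state();print(F["position"],F["force"],F["time"])
a=ims["scene"][150:250,200:300];b=ims["side"][180:280,255:355]
cv2.imwrite("pics/c5.png",cv2.convertScaleAbs(cv2.resize(np.hstack([a,b]),None,fx=4,fy=4,interpolation=cv2.INTER_CUBIC),alpha=1.4,beta=15))
E
```

```text
time: 3.75
position: [0.4256, 0.2914, 0.1461]
tcp_rot: [0.212, -3.133, 0.0]
force: [-2.0, 0.3, 2.4]
gripper_width: 0.0
[0.4258772  0.29145937 0.1463784 ] [-1.34303967 -0.47785554  3.17250071] 3.85
```

View pics/c5.png

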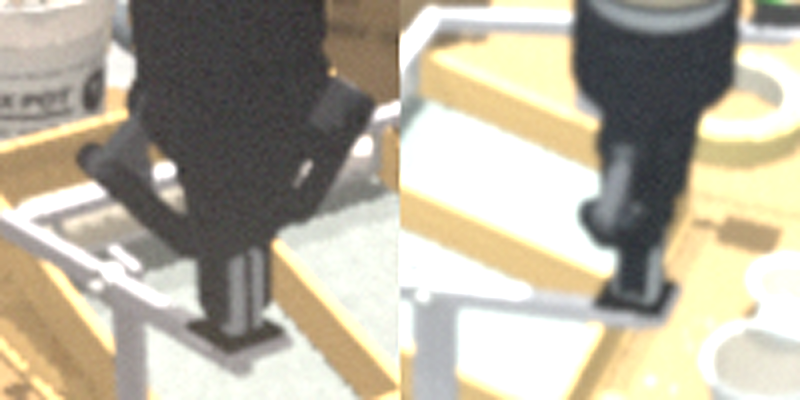

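```bash
python3 -m creep '[[[0,0,4],[0,0,0],-1],[[1,0,9],[0,0,0],-1],[[2,0,15],[0,0,0],-1],[[3,0,21],[0,0,0],-1],[[4,0,27],[0,0,0],-1],[[4,0,32],[0,0,0],-1],[[5,0,35],[0,0,0],-1],[[5,0,37],[0,0,0],-1]]'; python3 - <<'E'
from h import *
ims={n:manip.grab_frame(n) for n in("scene","side")}
for n in ims: cv2.imwrite(f"pics/{n}6.png",ims[n])
F=manip.read_state();print(F["position"],F["force"],F["time"])
a=ims["scene"][150:290,180:320];b=ims["side"][170:310,180:320]
cv2.imwrite("pics/c6.png",cv2.convertScaleAbs(cv2.resize(np.hstack([a,b]),None,fx=2.85,fy=2.85,interpolation=cv2.INTER_CUBIC),alpha=1.4,beta=15))
E
```

```text
time: 4.65
position: [0.4215, 0.291, 0.109]
tcp_rot: [-0.212, 3.134, 0.001]
force: [-2.1, 1.8, 4.7]
gripper_width: 0.002
[0.4214632  0.29100206 0.10914367] [-1.78655528  0.21719733  4.60437983] 4.75
```

View pics/c6.png

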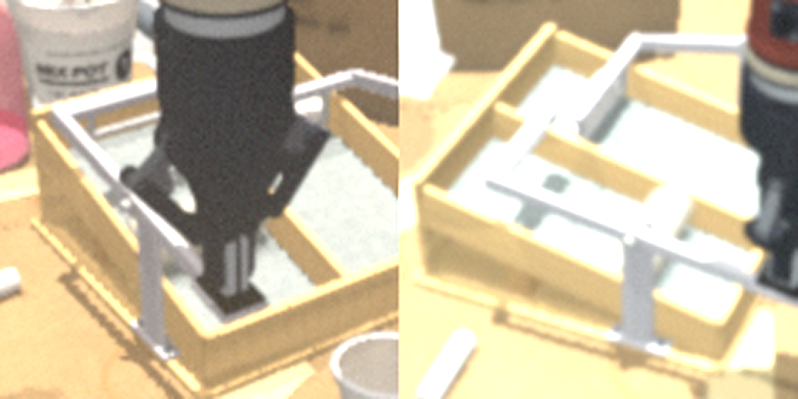

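```bash
python3 -m creep '[[[0,0,0],[0,0,0],-1],[[0,0,0],[0,0,0],-1],[[0,0,0],[0,0,0],-1],[[0,0,0],[0,0,0],-1],[[0,0,0],[0,0,0],-1],[[0,0,0],[0,0,0],-1],[[0,0,0],[0,0,0],-1],[[0,0,0],[0,0,0],-1]]'; python3 -m creep '[[[0,0,0],[0,0,0],-1],[[0,0,0],[0,0,0],-1],[[0,0,0],[0,0,0],-1],[[0,0,0],[0,0,0],-1],[[0,0,0],[0,0,0],-1]]'; python3 - <<'E'
from h import *
ims={n:manip.grab_frame(n) for n in("scene","side")}
for n in ims: cv2.imwrite(f"pics/{n}7.png",ims[n])
F=manip.read_state();print(F["position"],F["force"],F["time"])
a=ims["scene"][150:290,180:320];b=ims["side"][170:310,180:320]
cv2.imwrite("pics/c7.png",cv2.resize(np.hstack([a,b]),None,fx=2.85,fy=2.85,interpolation=cv2.INTER_CUBIC))
E
```

```text
time: 5.55
position: [0.4214, 0.291, 0.1093]
tcp_rot: [-0.211, 3.134, 0.001]
force: [-0.5, 1.5, 4.4]
gripper_width: 0.002
time: 6.05
position: [0.4214, 0.291, 0.1093]
tcp_rot: [-0.211, 3.134, 0.001]
force: [-0.1, 0.5, 4.5]
gripper_width: -0.003
[0.4214127  0.29095037 0.10930496] [-0.00776684  2.00812138  3.40681609] 6.15
```

View pics/c7.png

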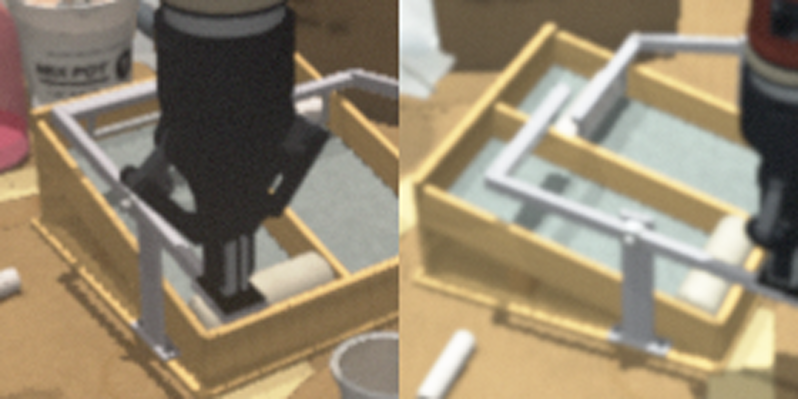

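```bash
python3 -m creep '[[[0,0,-1],[0,0,0],-1],[[0,0,-3],[0,0,0],-1],[[-1,0,-5],[0,0,0],-1],[[-1,0,-7],[0,0,0],-1],[[-1,0,-9],[0,0,0],-1],[[-2,0,-11],[0,0,0],-1],[[-2,0,-13],[0,0,0],-1],[[-2,0,-15],[0,0,0],-1]]'; python3 -m creep '[[[0,0,-2],[0,0,0],-1],[[0,0,-4],[0,0,0],-1],[[-1,0,-6],[0,0,0],-1],[[-1,0,-8],[0,0,0],-1],[[-1,0,-10],[0,0,0],-1],[[-2,0,-12],[0,0,0],-1],[[-2,0,-14],[0,0,0],-1],[[-2,0,-16],[0,0,0],-1]]'; python3 -m creep '[[[0,0,-2],[0,0,0],-1],[[0,0,-3],[0,0,0],-1],[[0,0,-4],[0,0,0],-1],[[0,0,-5],[0,0,0],-1],[[0,0,-6],[0,0,0],-1],[[0,0,-7],[0,0,0],-1],[[0,0,-8],[0,0,0],-1],[[0,0,-9],[0,0,0],-1]]'; python3 -m creep '[[[0,0,-1],[0,0,0],-1],[[0,0,-2],[0,0,0],-1],[[0,0,-3],[0,0,0],-1],[[0,0,-4],[0,0,0],-1],[[0,0,-5],[0,0,0],-1],[[0,0,-6],[0,0,0],-1],[[0,0,-7],[0,0,0],-1],[[0,0,-8],[0,0,0],-1]]'
```

```text
time: 6.95
position: [0.4228, 0.2909, 0.1242]
tcp_rot: [0.212, -3.134, 0.001]
force: [-1.9, 2.6, 3.7]
gripper_width: 0.004
time: 7.75
position: [0.4261, 0.2911, 0.1404]
tcp_rot: [-0.211, 3.133, 0.0]
force: [2.0, 1.3, 1.6]
gripper_width: -0.001
time: 8.55
position: [0.425, 0.291, 0.1492]
tcp_rot: [0.211, -3.134, 0.001]
force: [2.1, -0.6, 2.1]
gripper_width: 0.004
time: 9.35
position: [0.4251, 0.2913, 0.1573]
tcp_rot: [0.211, -3.134, 0.0]
force: [0.5, 0.2, -0.3]
gripper_width: -0.001
```

Contact is lost; now I rise clear and check.

```bash
python3 -m creep '[[[0,0,-4],[0,0,0],-1],[[0,0,-10],[0,0,0],-1],[[0,0,-18],[0,0,0],-1],[[0,0,-28],[0,0,0],-1],[[0,0,-38],[0,0,0],-1],[[0,0,-46],[0,0,0],-1],[[0,0,-50],[0,0,0],-1],[[0,0,-50],[0,0,0],-1]]'; python3 - <<'E'
from h import *
ims={n:manip.grab_frame(n) for n in("scene","side")}
for n in ims: cv2.imwrite(f"pics/{n}8.png",ims[n])
F=manip.read_state();print(F["position"],F["force"],F["time"])
a=ims["scene"][140:310,180:350];b=ims["side"][150:320,180:350]
cv2.imwrite("pics/c8.png",cv2.resize(np.hstack([a,b]),None,fx=2.3,fy=2.3,interpolation=cv2.INTER_CUBIC))
E
```

```text
time: 10.15
position: [0.4254, 0.2915, 0.208]
tcp_rot: [-0.211, 3.133, 0.001]
force: [0.4, -0.1, -1.3]
gripper_width: 0.002
[0.42495726 0.29111068 0.20704246] [ 0.37444785 -0.56547493  0.16576333] 10.25
```

View pics/c8.png

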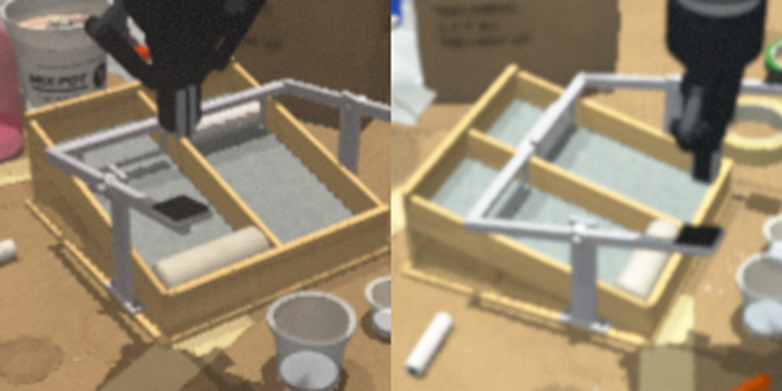

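View pics/scene8.png

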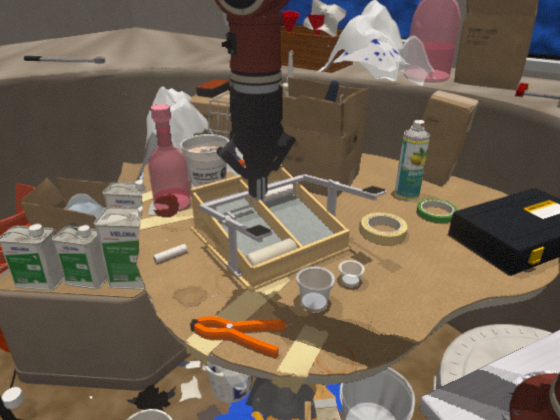

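```bash
python3 - <<'E'
from h import *
for k in(0,8):
    g=cv2.imread(f"pics/scene{k}.png").max(2)[220:240,240:275]; m=(g<62).astype(np.uint8)
    n,l,st,ce=cv2.connectedComponentsWithStats(m); j=1+st[1:,4].argmax(); print(ce[j]+[240,220],st[j,4])
manip.close_job()
E
```

```text
[258.04716981 229.97169811] 106
[258.04201681 230.12605042] 119
the job is handed in; nothing more can be done
```

The job is done and handed in at about 10 s of robot time. I pressed the left paddle with the shut fingertips, because the thick sleeve was in the left lane. I held it nearly fully down (about 4.5 N) until the sleeve lay at the front stop. I then eased the paddle up at about 10–20 mm/s until contact was lost, and lifted the arm clear.

**Last checks:**
- The left paddle is back within 0.2 px of where it started, so the gate is shut.
- The thick sleeve rests at the front stop, and the thin one is still behind the right gate.
- The cups and the tape roll look unmoved in the pictures. I did not measure them.

**Disagreement:** in the pictures the shut fingertips stood about 30 mm higher than the stated 17 mm ahead of the TCP. Nothing touched at the height I had worked out. I went by the pictures and the measured force instead, and they agreed: contact came at about 0.15 m TCP height.

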